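Square the chopping block to the stop rail

TASK

The heavy chopping block has been left askew in front of the aluminium stop rail on the pantry table. Only pushing it, with the fingertips or the outside of the fingers (one corner, then another, as needed; never lifted or tipped), walk it round until one of its long sides faces the rail squarely while it is still at least a finger's width clear of the rail, and only then push it up flush against the rail, centred along the rail's length; it must not run into the rail while askew. Leave the mug, the spray can and the bowl where they stand.

Things in the scene. Friction and masses are not known exactly. Their poses are not given: they have to be found in the camera images.
- block: heavy hardwood end-grain chopping block with a chequered top, a plain rectangular block 100 mm (its x) by 150 mm (its y, the long way) by 65 mm high, about 0.9 kg, edges rounded 4 mm, loose on the table and sliding under roughly 3 to 8 N. Origin at the centre of its underside, z up. The two long sides (at x = -50 mm and x = +50 mm) are alike: either may face the rail.
- block_center (a point): centre of the chopping block, half-way up (32.5 mm above its underside), axes as the block's
- rail: aluminium stop rail screwed to the table beyond the block, 300 mm long (its y), its upright 30 mm high and 12 mm thick with a 4 mm flat flange behind, reaching 48 mm behind the front face. Origin at the foot of its front face, half-way along its length; its x points away from the block, so the front face is the plane x = 0 and the block lies at negative x. With the block flush, the block's centre is at x = -50 mm. Fixed, at a different place and yaw each time.
- jar_mug: open glass mug, 76 mm across, 95 mm high, handle to its +y, standing on the table to the left of the work, off the left end of the rail (+y). Origin at the centre of its underside. Bystander.
- spray_can: green closed can, 52 mm across, 115 mm high, standing on the table to the right of the work, off the right end of the rail (-y). Origin at the centre of its underside. Bystander.
- bowl: small green bowl, 100 mm across, 45 mm high, on the table to the right of the work (-y), nearer the robot than the can. Origin at the centre of its underside. Bystander.
Things that resemble listed ones, but are neither listed nor needed, are in the scene too. Of the things shaped like the block, the wooden one is meant.

How it is judged (in metres and radians):
On the way:
1. a long side of the block faces the rail squarely (within 7 degrees) while the block's long side is still at least about 12 mm clear of the rail (angle between the y axis of block and the y axis of rail, either way round below 0.12 rad and x of block_center in the frame of rail below -0.062 m), for 0.1 s.
At the end, for the whole second after the job is handed in: The block rests flat on the table with a long side flush against the rail's front face (gap under 4 mm, within 0.05 rad of square), its centre within 30 mm of the middle of the rail's length (angle between the y axis of block and the y axis of rail, either way round below 0.05 rad and x of block_center in the frame of rail between -0.054 and -0.045 m and y of block_center in the frame of rail between -0.03 and 0.03 m and angle between block's own z axis and vertical below 0.03 rad and height (world z) of block below 0.004 m and linear speed of block below 0.01 m/s); the robot touches nothing.
It fails at once if the block is lifted or tipped (height (world z) of block_center above 0.0425 m or angle between block's own z axis and vertical above 0.12 rad).
It fails at once if the block runs into the rail while askew (more than 0.2 rad) (contact force between block and rail above 0.5 N and angle between the y axis of block and the y axis of rail, either way round above 0.2 rad).
It fails at once if the mug is knocked, moved (over 20 mm) or tipped (distance of jar_mug from where it was at the start of the episode above 0.02 m or angle between jar_mug's own z axis and vertical above 0.3 rad).
It fails at once if the spray can is knocked, moved (over 20 mm) or tipped (distance of spray_can from where it was at the start of the episode above 0.02 m or angle between spray_can's own z axis and vertical above 0.3 rad).
It fails at once if the bowl is knocked, moved (over 20 mm) or tipped (distance of bowl from where it was at the start of the episode above 0.02 m or angle between bowl's own z axis and vertical above 0.3 rad).
It also fails if it takes over 72 s, if anything falls off the work surface, if the arm or the gripper's body presses on something with over 40 N, if the wrist force passes 120 N, or if a joint passes its speed limit or range.

ROBOT

A 6-joint arm with a two-finger parallel gripper is mounted at the origin on the work surface. World frame = base frame: x ahead of the robot, y to its left, z up, the work surface at z = 0. Lengths are in m, angles in degrees, forces in N, time in s.
With the tool pointing down it reaches from about 0.35 to 0.875 m from the base axis. Payload 4.2 kg.
Tool frame: the origin (TCP) lies at the very end of the fingers, on their centre line; the grasp point (between the pads) lies 19 mm behind it (r.grip_point_offset is the distance from the TCP to the grasp point, in m); z points along the fingers, y is the line along which they close (so a half turn about z gives the same grasp; the last joint's range is limited). The gripper opens to 87 mm and grips with 3 to 60 N. Pads are 19 mm wide; open, the fingers measure 117 mm over their backs; the gripper's body (75 mm by 190 mm) begins 51 mm behind the grasp point.
Start: joints at [-51.36, 22.042, 0.453, 0, -68.411, -14.817], TCP at [0.252, -0.572, 0.223] pointing down, gripper open.
Joint ranges: [-179.83, 179.83], [-69.29, 118.12], [-61.27, 80.66], [-181.25, 117.63], [-171.15, -9.14], [-177.46, 177.46]. Speed limits (degrees/s): [159.86, 159.86, 180, 180, 180, 180].

INTERFACE

Orientations are given as a 3x3 rotation matrix whose columns are the frame's x, y, z axes.
In Python, from station import r, cams gives the robot as it stands. The module is installed in compiled form; this text tells all that it offers.
- The arm moves only by the shell command python3 -m handwheel 'ROWS'. ROWS is JSON, a list that holds one entry, the list of rows, each a list of 7 numbers: the turn, a rotation vector about the tool's x, y, z in units of 6 degrees (1.0 is 6 degrees), then the shift along the tool's x, y, z in m, then the finger opening in m, from 0 to 0.087. In form: [[[ax, ay, az, x, y, z, jaw], ...]]. A call has 1 to 12 rows; each row shifts and turns the commanded pose from where the row before left it, along the tool's axes as they then stand; what a row does not reach is not made up. A row lasts 1/10 s, in which the tool goes at most 50 mm and 8.59 degrees, less where a joint would pass 70% of its speed; a pose out of reach is approached as far as the arm can. A call with a gripper value outside its range is refused whole. The fingers move at their own pace and stop on an object; the grip force is fixed at half the most. Time passes only in rows, so rows that do not move let the fingers close. It gives the time, the measured TCP pose, the force, the opening and the grip force at its end, in the units of the state.
- r.sense(): the state, without advancing time (a new reading comes with each control period).
- cams.capture(name): name is "scene" or "top" or "wrist"; returns the picture (420x560x3 uint8, red, green, blue); there is no depth.
- cams.get_calibration(name): a dict with "camera_matrix" (3x3 intrinsics, pixels), "k1" (the pictures are not rectified: a ray, as slopes to the right and down, at radius r is drawn at 1 + k1 r^2 times it, then the intrinsics apply), "rvec" (rotation vector, rad) and "tvec" (3), from world to camera coordinates, as OpenCV has them; the wrist camera has in their place "T_tool_cam" (4x4, takes a point from camera to tool coordinates, whose origin is the TCP and whose axes are the flange's). Camera axes: x right, y down, z forward; pixel columns grow to the right and rows downward; lengths in m; the calibration is good to about 2 mm. A picture is of the moment at which its call begins: read the wrist's pose just before it. get_calibration takes no time and is no camera call.
- r.finish_job(): hands the job in; it is judged then, once.
The state is a dict: "time_s": time; "joints": joint angles; "joint_velocities": joint speeds; "effort": joint torques, N m; "tcp_pos": TCP position; "ee_rot": TCP orientation; "wrist_force": force on the tool from outside, world axes, zero at the start; "moment": the same for the moment, N m; "gripper_width": opening from 0.0 (shut) to 1.0 (fully open); "gripper_force": force on a finger pad.
Only numpy, scipy, OpenCV 4.12 (cv2) and the standard library are available. Lean on these libraries where they do the work, as an engineer would, in place of code of your own. Each camera call takes 0.05 s, during which the arm holds its last target. There are 200 camera calls.

## Working session

There is one attempt and no reset: what is moved stays moved. The work goes in short steps, Python scripts to look and compute and a shell command to move; the robot and the scene stay as the last step left them, time stands still between calls to the robot, and variables do not carry over. Pictures are saved under pics/ and viewed, at most 10 in all, crops included, and the job is handed in when it is done.

```bash
mkdir -p pics
python3 - <<'E'
from station import r,cams
import cv2,numpy as np
for n in("top","scene"):
    im=cams.capture(n); cv2.imwrite(f"pics/{n}0.png",im[:,:,::-1]); c=cams.get_calibration(n); print(n,c)
s=r.sense(); print(s["time_s"],s["tcp_pos"],s["ee_rot"],s["gripper_width"])
E
```

```text
top {'camera_matrix': array([[415.30463727,   0.        , 280.71910868],
       [  0.        , 415.30463727, 210.95016696],
       [  0.        ,   0.        ,   1.        ]]), 'k1': -0.11770200434935803, 'rvec': array([ 2.15529682, -2.19317826,  0.14465105]), 'tvec': array([0.02197347, 0.51056668, 0.87607393])}
scene {'camera_matrix': array([[437.56729791,   0.        , 276.4860449 ],
       [  0.        , 437.56729791, 209.05399832],
       [  0.        ,   0.        ,   1.        ]]), 'k1': -0.08504023464056233, 'rvec': array([ 1.9784571 ,  1.178915  , -0.57405895]), 'tvec': array([-0.26272245, -0.22686788,  1.32153038])}
0.1 [ 0.2522418  -0.57124989  0.22158148] [[-9.14885732e-01 -4.03711980e-01 -8.57435150e-04]
 [-4.03712882e-01  9.14884073e-01  1.74396481e-03]
 [ 8.03942780e-05  1.94168613e-03 -9.99998112e-01]] 0.9976985201016082
```

View pics/top0.png

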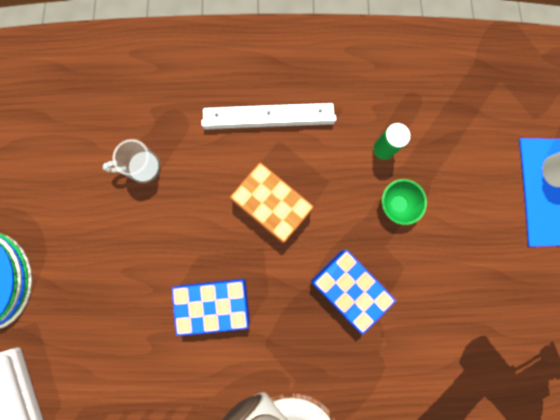

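View pics/scene0.png

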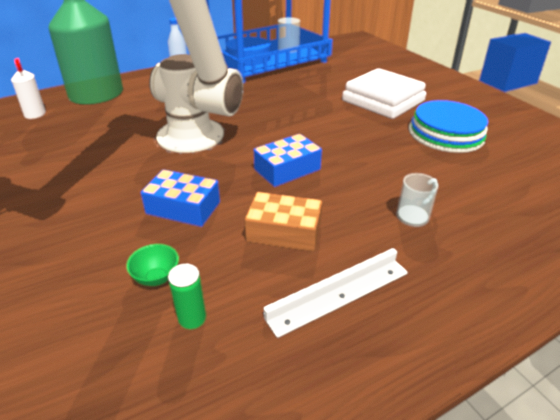

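The top view shows the candidates: the wooden chequered block at (272,203), a blue and white one at (211,307), and another blue one at (354,292). I choose the wooden one. The rail is at (269,116), the mug at (137,162), the can at (392,141) and the bowl at (404,202).

```bash
cat > h.py <<'E'
from station import r,cams
import cv2,numpy as np
def cast(n,px,z):
    c=cams.get_calibration(n); K=c["camera_matrix"]
    u=cv2.undistortPoints(np.float64(px).reshape(-1,1,2),K,np.array([c["k1"],0,0,0,0.])).reshape(-1,2)
    R=cv2.Rodrigues(c["rvec"])[0]; C=-R.T@c["tvec"]
    d=np.c_[u,np.ones(len(u))]@R
    return C+d*((z-C[2])/d[:,2])[:,None]
def big(mask,near=None):
    cs=cv2.findContours(mask,cv2.RETR_EXTERNAL,cv2.CHAIN_APPROX_NONE)[0]
    return max(cs,key=cv2.contourArea)
def block(im,roi=(215,135,335,262)):
    # top face only: bright orange / cream
    hsv=cv2.cvtColor(im,cv2.COLOR_RGB2HSV); m=cv2.inRange(hsv,(8,60,185),(35,255,255))
    k=np.zeros_like(m); x0,y0,x1,y1=roi; k[y0:y1,x0:x1]=m[y0:y1,x0:x1]
    k=cv2.morphologyEx(k,cv2.MORPH_CLOSE,np.ones((5,5))); k=cv2.morphologyEx(k,cv2.MORPH_OPEN,np.ones((3,3)))
    c=big(k); p=cast("top",c.reshape(-1,2),0.065)[:,:2]
    (cx,cy),(w,h),a=cv2.minAreaRect((p*1000).astype(np.float32))
    a=a if w>h else a+90          # direction of long axis, deg from world x
    return np.array([cx,cy]),sorted((w,h)),(a%180),c
def rail(im):
    hsv=cv2.cvtColor(im,cv2.COLOR_RGB2HSV); m=cv2.inRange(hsv,(0,0,150),(179,60,255))
    k=np.zeros_like(m); k[85:145,190:350]=m[85:145,190:350]
    c=big(k); return c
E
python3 - <<'E'
from h import *
im=cams.capture("top")
b,s,a,c=block(im); print("block",b,s,a)
k=rail(im); q=k.reshape(-1,2)
# front foot: lowest mask pixel per column
xs=np.arange(q[:,0].min(),q[:,0].max()+1); low=np.array([[x,q[q[:,0]==x,1].max()+.5] for x in xs])
print(low[::12].tolist(),xs[0],xs[-1])
p=cast("top",low[6:-6],0)[:,:2]*1000
vx,vy,x0,y0=cv2.fitLine(p.astype(np.float32),cv2.DIST_HUBER,0,.01,.01).ravel()
print("front dir deg",np.degrees(np.arctan2(vy,vx))%180,"pt",x0,y0, "ends",cast("top",low[[0,1,2,-3,-2,-1]],0)[:,:2]*1000)
print("rail rect px",cv2.boxPoints(cv2.minAreaRect(k)))
print("others", cast("top",[(137,162),(148,168),(388,152),(404,204),(211,307),(354,292)],0.0)*1000)
o=im.copy(); cv2.drawContours(o,[c],-1,(0,0,255),1); cv2.drawContours(o,[k],-1,(255,0,0),1)
cv2.imwrite("pics/crop1.png",cv2.resize(o[85:275,90:440],None,fx=2.2,fy=2.2)[:,:,::-1])
E
```

```text
block [527.61419678  33.24181366] [100.43025207519531, 150.20286560058594] 49.23966979980469
[[201.0, 124.5], [213.0, 128.5], [225.0, 127.5], [237.0, 127.5], [249.0, 126.5], [261.0, 126.5], [273.0, 125.5], [285.0, 125.5], [297.0, 124.5], [309.0, 124.5], [321.0, 123.5], [333.0, 123.5]] 201 336
front dir deg 91.686646 pt 712.5441 34.940098 ends [[ 718.16562423  193.07892858]
 [ 713.30148957  190.69768555]
 [ 713.25148171  188.37579365]
 [ 721.28975724 -115.37654731]
 [ 723.70492284 -117.81618154]
 [ 726.12335763 -120.25886566]]
rail rect px [[200.33171 107.12547]
 [335.3971  101.77635]
 [336.2439  123.15866]
 [201.17853 128.50778]]
others [[ 632.5049982   340.47123716    0.        ]
 [ 617.83932208  314.3274923     0.        ]
 [ 647.53125035 -238.97374447    0.        ]
 [ 525.43357245 -270.03629263    0.        ]
 [ 303.65719343  169.97594901    0.        ]
 [ 330.02641778 -147.18478619    0.        ]]
```

View pics/crop1.png

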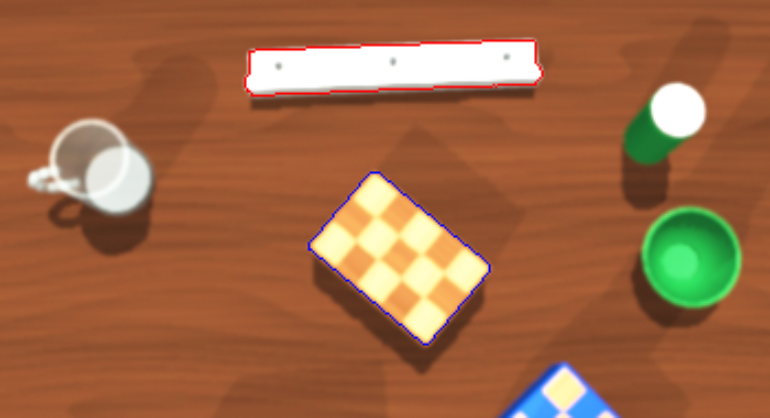

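The crop confirms the choice. The blue outline hugs the wooden block's top and measures 100.4 x 150.2 mm. The rail's white lower edge measures 310 mm if cast at z=0, so it must be the upper edge at z=0.03, and I'll recast it there. Meanwhile I'll turn the tool, still high, so that both fingers form a fence for the block's near long face.

```bash
python3 -m handwheel '[[[0,0,-1.4,0,0,0,0.087],[0,0,-1.4,0,0,0,0.087],[0,0,-1.4,0,0,0,0.087],[0,0,-1.4,0,0,0,0.087],[0,0,-1.4,0,0,0,0.087],[0,0,-1.4,0,0,0,0.087],[0,0,-1.4,0,0,0,0.087],[0,0,-1.4,0,0,0,0.087],[0,0,-1.4,0,0,0,0.087],[0,0,-1.4,0,0,0,0.087],[0,0,-1.4,0,0,0,0.087],[0,0,-1.4,0,0,0,0.087]]]'
cat >> h.py <<'E'
def go(x,y,z,xang):
    "shift in present tool axes to world (mm) target and turn about tool z (units) to bring tool x to xang"
    s=r.sense(); R=np.array(s["ee_rot"]); p=np.array(s["tcp_pos"])*1000
    d=R.T@(np.array([x,y,z])-p); ya=np.degrees(np.arctan2(R[1,0],R[0,0]))
    print("t",s["time_s"],"tcp",p.round(1),"tool x ang",round(ya,2),"tilt",R[2].round(4),"j6",np.round(s["joints"][5],1),"F",np.round(s["wrist_force"],1))
    print("shift mm",d.round(1),"az units",round(-(((xang-ya+180)%360)-180)/6,3))
E
python3 - <<'E'
from h import *
im=cams.capture("top")
q=rail(im).reshape(-1,2)
xs=np.arange(206,332); low=np.array([[x,q[q[:,0]==x,1].max()+.5] for x in xs])
p=cast("top",low,.03)[:,:2]*1000
vx,vy,x0,y0=cv2.fitLine(p.astype(np.float32),cv2.DIST_HUBER,0,.01,.01).ravel()
a=np.degrees(np.arctan2(vy,vx))%180
e=cast("top",[(201,124),(336.5,119)],.03)[:,:2]*1000
d=np.array([np.cos(np.radians(a)),np.sin(np.radians(a))]); n=np.array([d[1],-d[0]]); P=np.array([x0,y0])
t=(e-P)@d; o=P+d*t.mean()
print("rail ang",a,"ends",e,"len",t,"origin",o)
b,_,ba,_=block(im); print("block in rail x,y",(b-o)@n,(b-o)@d,"ang",ba-a)
v=np.array([-np.sin(np.radians(ba)),np.cos(np.radians(ba))]);u=np.array([v[1],-v[0]])
g=b+v*80-u*10; print("standoff",g); go(*g,200,ba-90)
E
```

```text
time_s: 1.35
tcp_pos: [0.2524, -0.5715, 0.2221]
ee_rot: [[0.573, -0.819, -0.0], [-0.819, -0.573, 0.001], [-0.001, -0.0, -1.0]]
wrist_force: [-0.5, 0.2, 0.1]
gripper_width: 0.999
gripper_force: 0.0
rail ang 91.699814 ends [[ 709.37879506  187.92917342]
 [ 717.08433671 -116.46277394]] len [ 149.33448828 -155.15207713] origin [702.78043626  35.42305203]
block in rail x,y -175.1538575960759 3.0156689046389387 ang -42.460144
standoff [460.48945093  77.89904706]
t 1.4 tcp [ 252.4 -571.5  222.1] tool x ang -54.81 tilt [-1.e-03 -2.e-04 -1.e+00] j6 86.6 F [-0.   0.5  0.2]
shift mm [-410.7 -544.3   22.5] az units -2.341
```

```bash
python3 -m handwheel '[[[0,0,0,-0.028,-0.037,0.002,0.087],[0,0,0,-0.028,-0.037,0.002,0.087],[0,0,0,-0.028,-0.037,0.002,0.087],[0,0,0,-0.028,-0.037,0.002,0.087],[0,0,0,-0.028,-0.037,0.002,0.087],[0,0,0,-0.028,-0.037,0.002,0.087],[0,0,0,-0.028,-0.037,0.002,0.087],[0,0,0,-0.028,-0.037,0.002,0.087],[0,0,0,-0.028,-0.037,0.002,0.087],[0,0,0,-0.028,-0.037,0.002,0.087],[0,0,-1.2,0,0,0,0.087],[0,0,-1.14,0,0,0,0.087]]]'
python3 -c "
from h import *
go(460.5,77.9,100,-40.76)"
```

```text
time_s: 2.6
tcp_pos: [0.3982, -0.1294, 0.2025]
ee_rot: [[0.755, -0.656, -0.0], [-0.656, -0.755, 0.0], [-0.0, -0.0, -1.0]]
wrist_force: [-0.6, -0.7, -0.3]
gripper_width: 0.998
gripper_force: 0.0
t 2.6 tcp [ 398.2 -129.4  202.5] tool x ang -40.97 tilt [-1.e-04 -1.e-04 -1.e+00] j6 44.6 F [-0.6 -0.7 -0.3]
shift mm [ -88.9 -197.4  102.6] az units -0.036
```

```bash
python3 -m handwheel '[[[0,0,0,-0.0178,-0.0395,0,0.087],[0,0,0,-0.0178,-0.0395,0,0.087],[0,0,0,-0.0178,-0.0395,0,0.087],[0,0,0,-0.0178,-0.0395,0,0.087],[0,0,-0.03,-0.0177,-0.0395,0,0.087],[0,0,0,0,0,0.04,0.087],[0,0,0,0,0,0.04,0.087],[0,0,0,0,0,0.04,0.087],[0,0,0,0,0,0.035,0.087],[0,0,0,0,0,0.02,0.087],[0,0,0,0,0,0.005,0.087],[0,0,0,0,0,0,0.087]]]'
python3 -c "
from h import *
im=cams.capture('scene'); cv2.imwrite('pics/s1.png',cv2.resize(im[90:320,120:430],None,fx=2.4,fy=2.4)[:,:,::-1])
go(460.5,77.9,20,-40.76)"
```

```text
time_s: 3.8
tcp_pos: [0.4615, 0.0758, 0.0222]
ee_rot: [[0.752, -0.659, -0.001], [-0.659, -0.752, -0.001], [-0.0, 0.001, -1.0]]
wrist_force: [0.2, -0.6, 0.2]
gripper_width: 0.999
gripper_force: 0.0
t 3.85 tcp [462.2  76.2  23.1] tool x ang -41.19 tilt [ 5.e-04 -8.e-04 -1.e+00] j6 19.5 F [-0.1  0.2 -0.8]
shift mm [-2.4 -0.2  3.1] az units -0.072
```

View pics/s1.png

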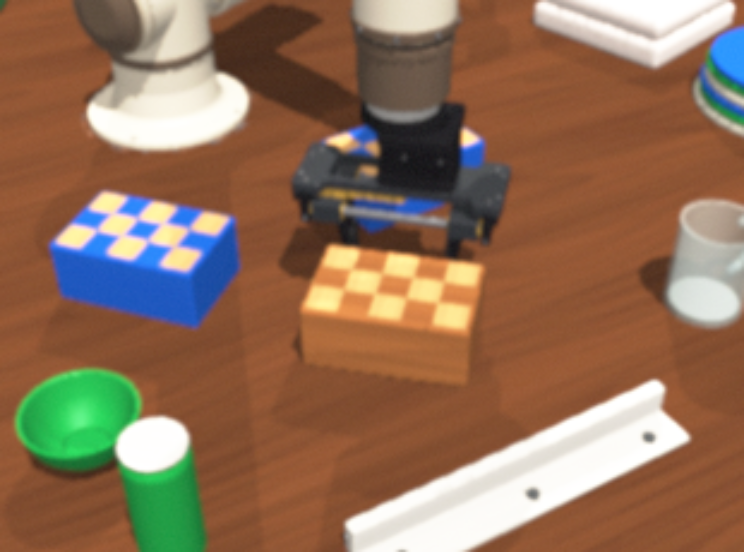

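The scene crop shows the open fingers low behind the block's near long face, at about (400,230), clear of both blue blocks. Next I'll advance to contact.

```bash
python3 -m handwheel '[[[0,0,-0.07,0.004,0,0.002,0.087],[0,0,0,0.004,0,0,0.087],[0,0,0,0.004,0,0,0.087],[0,0,0,0.004,0,0,0.087],[0,0,0,0.003,0,0,0.087],[0,0,0,0.003,0,0,0.087]]]'
python3 -m handwheel '[[[0,0,0,0.003,0,0,0.087],[0,0,0,0.003,0,0,0.087]]]'
```

```text
time_s: 4.45
tcp_pos: [0.4775, 0.0619, 0.0212]
ee_rot: [[0.758, -0.653, -0.001], [-0.653, -0.758, 0.001], [-0.001, 0.0, -1.0]]
wrist_force: [-7.6, 7.0, 5.8]
gripper_width: 0.995
gripper_force: 4.9
time_s: 4.65
tcp_pos: [0.4818, 0.0581, 0.0211]
ee_rot: [[0.758, -0.653, -0.001], [-0.653, -0.758, 0.001], [-0.002, 0.0, -1.0]]
wrist_force: [-6.6, 6.8, 7.2]
gripper_width: 1.001
gripper_force: 4.7
```

```bash
python3 -c "
from h import *
im=cams.capture('top'); cv2.imwrite('pics/t2.png',cv2.resize(im[85:285,130:400],None,fx=2.6,fy=2.6)[:,:,::-1])
go(460.5,77.9,20,-40.76)"
```

```text
t 4.7 tcp [482.1  57.8  21.1] tool x ang -40.75 tilt [-1.3e-03  5.0e-04 -1.0e+00] j6 23.3 F [-5.7  4.4  5.4]
shift mm [-29.5  -1.1   1.1] az units 0.002
```

View pics/t2.png

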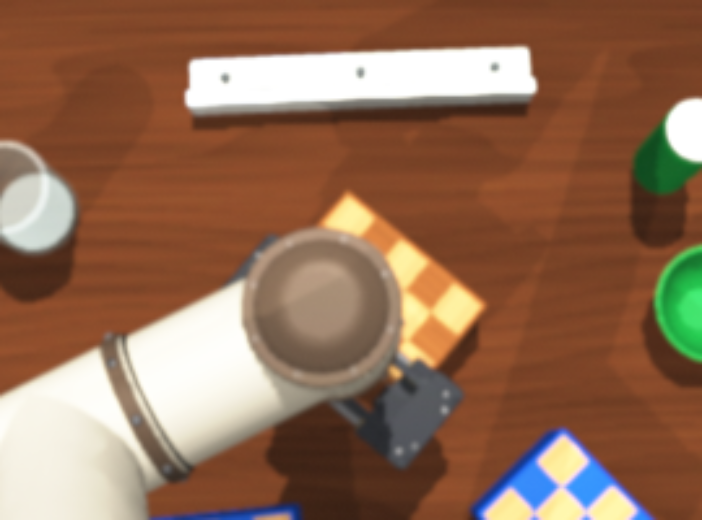

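The top crop shows the fence seated on the near face, with the block's right corner at (485,305) and the rail still well clear. Now I'll swing the block round, turning about a point near its left end.

```bash
python3 -m handwheel '[[[0,0,-0.5,0.0039,0.0031,0,0.087],[0,0,-0.5,0.0039,0.0031,0,0.087],[0,0,-0.5,0.0039,0.0031,0,0.087],[0,0,-0.5,0.0039,0.0031,0,0.087],[0,0,-0.5,0.0039,0.0031,0,0.087],[0,0,-0.5,0.0039,0.0031,0,0.087],[0,0,-0.5,0.0039,0.0031,0,0.087]]]'
python3 -c "
from h import *
R=r.sense();go(460.5,77.9,20,1.7)
im=cams.capture('top')
b,s,a,c=block(im,(215,120,345,262)); print(b,s,a)"
```

```text
time_s: 5.4
tcp_pos: [0.4912, 0.0241, 0.0206]
ee_rot: [[0.941, -0.338, -0.007], [-0.338, -0.941, -0.001], [-0.006, 0.003, -1.0]]
wrist_force: [-9.0, 3.0, 7.9]
gripper_width: 0.999
gripper_force: 4.6
t 5.4 tcp [491.2  24.1  20.6] tool x ang -19.77 tilt [-0.006   0.0034 -1.    ] j6 48.6 F [-9.   3.   7.9]
shift mm [-47.1 -40.3   0.8] az units -3.578
[553.99383545 -55.78147125] [36.265384674072266, 72.49659729003906] 9.74394702911377
```

```bash
python3 -m handwheel '[[[0,0,-0.5,0.0039,0.003,0,0.087],[0,0,-0.5,0.0039,0.003,0,0.087],[0,0,-0.5,0.0039,0.003,0,0.087],[0,0,-0.5,0.0039,0.003,0,0.087],[0,0,-0.5,0.0039,0.003,0,0.087],[0,0,-0.5,0.0039,0.003,0,0.087],[0,0,-0.5,0.0039,0.003,0,0.087],[0,0,-0.08,0.002,0,0,0.087],[0,0,0,0.003,0,0,0.087]]]'
python3 -c "
from h import *
go(460.5,77.9,20,1.7)
im=cams.capture('top'); cv2.imwrite('pics/t3.png',cv2.resize(im[85:285,130:400],None,fx=2.6,fy=2.6)[:,:,::-1])"
```

```text
time_s: 6.35
tcp_pos: [0.5158, -0.0027, 0.02]
ee_rot: [[1.0, 0.028, -0.014], [0.028, -1.0, -0.003], [-0.014, 0.003, -1.0]]
wrist_force: [-12.5, -1.2, 9.6]
gripper_width: 1.003
gripper_force: 5.9
t 6.35 tcp [515.8  -2.7  20. ] tool x ang 1.61 tilt [-0.0136  0.0026 -0.9999] j6 74.0 F [-12.5  -1.2   9.6]
shift mm [-53.1 -82.2   0.5] az units -0.015
```

View pics/t3.png

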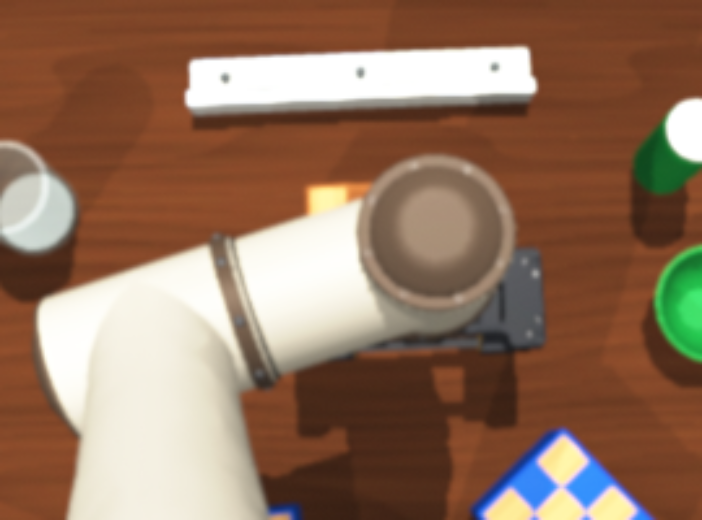

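The top crop shows the block turned, its far left corner visible at (310,187) and its front edge about parallel with the rail, which is still well clear. I'll back off to measure it.

```bash
python3 -m handwheel '[[[0,0,0,-0.01,0,0,0.087],[0,0,0,-0.02,0,0,0.087],[0,0,0,-0.03,0,-0.02,0.087],[0,0,0,-0.02,0,-0.04,0.087],[0,0,0,-0.03,0,-0.04,0.087],[0,0,0,-0.03,0,-0.02,0.087],[0,0,0,0,0,0,0.087]]]' | head -2
cat >> h.py <<'E'
O=np.array([702.8,35.4]); A=91.7
D=np.array([np.cos(np.radians(A)),np.sin(np.radians(A))]); N=np.array([D[1],-D[0]])
E
python3 -c "
from h import *
im=cams.capture('top'); cv2.imwrite('pics/t4.png',im[:,:,::-1])
b,s,a,c=block(im,(180,85,345,262)); print(b,s,a-A,'rail frame',(b-O)@N,(b-O)@D)
go(460.5,77.9,20,1.7)"
```

```text
time_s: 7.1
tcp_pos: [0.381, -0.0046, 0.1434]
[580.55078125   8.15696716] [96.76579284667969, 145.9678955078125] -0.12579042911529825 rail frame -123.00361045521251 -23.604366929041998
t 7.15 tcp [382.1  -4.5 142.3] tool x ang 1.79 tilt [ 0.0057 -0.0024 -1.    ] j6 67.8 F [ 0.7 -0.4  0.1]
shift mm [ 80.2 -79.6 122.9] az units 0.015
```

```bash
python3 -m handwheel '[[[0,0,1.25,0,0,-0.003,0.06],[0,0,1.25,0,0,0,0.06],[0,0,1.25,0,0,0,0.06],[0,0,1.25,0,0,0,0.06],[0,0,1.25,0,0,0,0.06],[0,0,1.25,0,0,0,0.06],[0,0,1.25,0,0,0,0.06],[0,0,1.25,0,0,0,0.06],[0,0,1.25,0,0,0,0.06],[0,0,1.25,0,0,0,0.06],[0,0,1.25,0,0,0,0.06],[0,0,1.25,0,0,0,0.06]]]' | head -2
python3 -c "
from h import *
g=O-123*N-130*D; print(g); go(*g,20,-88.3)"
```

```text
time_s: 8.35
tcp_pos: [0.383, -0.0047, 0.1426]
[583.71074894 -98.19172984]
t 8.35 tcp [383.   -4.7 142.6] tool x ang -88.58 tilt [ 4.e-04  9.e-04 -1.e+00] j6 -22.6 F [-0.5 -1.  -0.7]
shift mm [  98.4 -198.5  122.5] az units -0.047
```

```bash
python3 -m handwheel '[[[0,0,-0.05,0.033,0,0,0.06],[0,0,0,0.033,0,0,0.06],[0,0,0,0.032,0,0,0.06],[0,0,0,0,-0.04,0,0.06],[0,0,0,0,-0.04,0,0.06],[0,0,0,0,-0.04,0,0.06],[0,0,0,0,-0.04,0,0.06],[0,0,0,0,-0.038,0,0.06],[0,0,0,0,0,0.04,0.06],[0,0,0,0,0,0.04,0.06],[0,0,0,0,0,0.03,0.06],[0,0,0,0,0,0.012,0.06]]]' | head -2
python3 -c "
from h import *
b=O-123*N; go(*(b-130*D),20,-88.3); go(*(b-85*D),20,-88.3)"
```

```text
time_s: 9.55
tcp_pos: [0.5813, -0.096, 0.0165]
t 9.55 tcp [581.3 -96.   16.5] tool x ang -88.01 tilt [ 1.0e-04  7.8e-03 -1.0e+00] j6 -4.3 F [ 0.1  0.1 -0.3]
shift mm [ 2.3 -2.3 -3.5] az units 0.048
t 9.55 tcp [581.3 -96.   16.5] tool x ang -88.01 tilt [ 1.0e-04  7.8e-03 -1.0e+00] j6 -4.3 F [ 0.1  0.1 -0.3]
shift mm [-42.7  -2.5  -3.5] az units 0.048
```

```bash
python3 -m handwheel '[[[0,0,0,-0.004,-0.001,-0.002,0.06],[0,0,0,-0.004,-0.001,0,0.06],[0,0,0,-0.004,0,0,0.06],[0,0,0,-0.004,0,0,0.06],[0,0,0,-0.004,0,0,0.06],[0,0,0,-0.004,0,0,0.06],[0,0,0,-0.004,0,0,0.06],[0,0,0,-0.004,0,0,0.06],[0,0,0,-0.004,0,0,0.06],[0,0,0,-0.004,0,0,0.06],[0,0,0,-0.003,0,0,0.06],[0,0,0,0,0,0,0.06]]]'
python3 -m handwheel '[[[0,0,0,0.01,0,0,0.06],[0,0,0,0.03,0,0,0.06],[0,0,0,0,0,-0.04,0.06],[0,0,0,0,0,-0.04,0.06],[0,0,0,0,0,-0.05,0.06],[0,0,0,0,0.04,0,0.06],[0,0,0,0,0.04,0,0.06],[0,0,0,0,0.04,0,0.06],[0,0,0,0,0.04,0,0.06],[0,0,0,0,0.04,0,0.06],[0,0,0,0,0,0,0.06]]]' | head -2
python3 -c "
from h import *
im=cams.capture('top'); cv2.imwrite('pics/t5.png',im[:,:,::-1])
b,s,a,c=block(im,(180,85,345,262)); print(b,s,a-A,'rail frame',(b-O)@N,(b-O)@D)
go(*(O-215*N),142,1.7)"
```

```text
time_s: 10.75
tcp_pos: [0.5847, -0.0532, 0.0251]
ee_rot: [[0.036, -0.999, 0.002], [-0.999, -0.036, -0.001], [0.001, -0.002, -1.0]]
wrist_force: [-0.1, -4.4, 3.2]
gripper_width: 0.688
gripper_force: 2.3
time_s: 11.85
tcp_pos: [0.3797, -0.1, 0.153]
[578.75042725  32.56407547] [96.59266662597656, 146.67034912109375] 0.2706603288650484 rail frame -124.07910481907864 0.845408577425885
t 11.9 tcp [383.2 -99.9 153.8] tool x ang -87.97 tilt [-8.e-04 -3.e-04 -1.e+00] j6 -7.1 F [ 0.5  0.  -0.7]
shift mm [-125.1 -109.2   11.9] az units -14.944
```

```bash
python3 -m handwheel '[[[0,0,-1.25,0,0,0,0.087],[0,0,-1.25,0,0,0,0.087],[0,0,-1.25,0,0,0,0.087],[0,0,-1.25,0,0,0,0.087],[0,0,-1.25,0,0,0,0.087],[0,0,-1.25,0,0,0,0.087],[0,0,-1.25,0,0,0,0.087],[0,0,-1.25,0,0,0,0.087],[0,0,-1.25,0,0,0,0.087],[0,0,-1.25,0,0,0,0.087],[0,0,-1.25,0,0,0,0.087],[0,0,-1.2,0,0,0,0.087]]]' | head -2
python3 -c "
from h import *
go(*(O-212*N),20,1.7)"
```

```text
time_s: 13.1
tcp_pos: [0.3868, -0.0995, 0.1537]
t 13.1 tcp [386.8 -99.5 153.7] tool x ang 2.05 tilt [ 8.e-04 -3.e-04 -1.e+00] j6 82.9 F [ 0.1 -0.2  0.3]
shift mm [ 108.5 -124.8  133.8] az units 0.058
```

```bash
python3 -m handwheel '[[[0,0,0.05,0.027,-0.031,0,0.087],[0,0,0,0.027,-0.031,0,0.087],[0,0,0,0.027,-0.031,0,0.087],[0,0,0,0.027,-0.031,0,0.087],[0,0,0,0,0,0.04,0.087],[0,0,0,0,0,0.04,0.087],[0,0,0,0,0,0.035,0.087],[0,0,0,0,0,0.018,0.087],[0,0,0,0,0,0,0.087]]]' | head -2
python3 -c "
from h import *
go(*(O-109.5*N),20,1.7)"
```

```text
time_s: 14.0
tcp_pos: [0.4892, 0.0267, 0.0177]
t 14.0 tcp [489.2  26.7  17.7] tool x ang 1.42 tilt [-0.0059  0.0019 -1.    ] j6 69.3 F [-0.5 -0.3 -0.5]
shift mm [104.3  -2.8  -2.9] az units -0.046
```

```bash
python3 -m handwheel '[[[0,0,-0.05,0.008,-0.001,-0.002,0.087],[0,0,0,0.008,-0.001,0,0.087],[0,0,0,0.008,0,0,0.087],[0,0,0,0.006,0,0,0.087],[0,0,0,0.006,0,0,0.087],[0,0,0,0.006,0,0,0.087],[0,0,0,0.006,0,0,0.087],[0,0,0,0.006,0,0,0.087],[0,0,0,0.006,0,0,0.087],[0,0,0,0.006,0,0,0.087],[0,0,0,0.006,0,0,0.087],[0,0,0,0.006,0,0,0.087]]]'
python3 -m handwheel '[[[0,0,0,0.004,0,0,0.087],[0,0,0,0.004,0,0,0.087],[0,0,0,0.004,0,0,0.087],[0,0,0,0.003,0,0,0.087]]]'
python3 -c "
from h import *
go(*(O-109.5*N),20,1.7)"
```

```text
time_s: 15.2
tcp_pos: [0.5642, 0.0302, 0.0229]
ee_rot: [[1.0, 0.029, -0.009], [0.029, -1.0, -0.002], [-0.009, 0.002, -1.0]]
wrist_force: [-10.3, -0.1, 7.0]
gripper_width: 1.001
gripper_force: 4.9
time_s: 15.6
tcp_pos: [0.5796, 0.0308, 0.0229]
ee_rot: [[1.0, 0.029, -0.008], [0.029, -1.0, -0.002], [-0.008, 0.001, -1.0]]
wrist_force: [-10.0, 0.3, 6.2]
gripper_width: 0.998
gripper_force: 4.7
t 15.6 tcp [579.6  30.8  22.9] tool x ang 1.66 tilt [-0.0082  0.0015 -1.    ] j6 72.7 F [-10.    0.3   6.2]
shift mm [13.8 -1.   2.8] az units -0.007
```

```bash
python3 -m handwheel '[[[0,0,0,0.003,0,0,0.087],[0,0,0,0.003,0,0,0.087],[0,0,0,0.002,0,0,0.087],[0,0,0,0.002,0,0,0.087]]]'|sed -n '1,2p;4p'
python3 -m handwheel '[[[0,0,0,0.002,0,0,0.087]]]'|sed -n '1,2p;4p'
python3 -m handwheel '[[[0,0,0,0.002,0,0,0.087]]]'|sed -n '1,2p;4p'
```

```text
time_s: 16.0
tcp_pos: [0.5893, 0.031, 0.0229]
wrist_force: [-9.7, -0.3, 6.1]
time_s: 16.1
tcp_pos: [0.5914, 0.0311, 0.0229]
wrist_force: [-9.4, -0.5, 5.5]
time_s: 16.2
tcp_pos: [0.5934, 0.0312, 0.0229]
wrist_force: [-9.0, 0.4, 5.3]
```

```bash
for i in 1; do :; done; python3 -m handwheel '[[[0,0,0,0.002,0,0,0.087]]]'|sed -n '1,2p;4p'
python3 -m handwheel '[[[0,0,0,0.0015,0,0,0.087]]]'|sed -n '1,2p;4p'
python3 -m handwheel '[[[0,0,0,0.0015,0,0,0.087]]]'|sed -n '1,2p;4p'
```

```text
time_s: 16.3
tcp_pos: [0.5954, 0.0313, 0.0229]
wrist_force: [-9.0, -0.8, 6.6]
time_s: 16.4
tcp_pos: [0.5971, 0.0313, 0.0229]
wrist_force: [-9.3, -0.7, 5.6]
time_s: 16.5
tcp_pos: [0.5983, 0.0313, 0.0229]
wrist_force: [-13.3, 0.3, 8.7]
```

```bash
python3 -m handwheel '[[[0,0,0,0.001,0,0,0.087]]]'|sed -n '1,2p;4p'
python3 -m handwheel '[[[0,0,0,0.001,0,0,0.087]]]'|sed -n '1,2p;4p'
```

```text
time_s: 16.6
tcp_pos: [0.5982, 0.0314, 0.0229]
wrist_force: [-14.5, 0.9, 10.9]
time_s: 16.7
tcp_pos: [0.5982, 0.0313, 0.0229]
wrist_force: [-16.0, 2.4, 12.1]
```

```bash
python3 -m handwheel '[[[0,0,0,0.002,0,0,0.087],[0,0,0,0.001,0,0,0.087]]]'|sed -n '1,2p;4p'
python3 -m handwheel '[[[0,0,0,-0.005,0,0,0.087],[0,0,0,-0.015,0,0,0.087],[0,0,0,-0.04,0,0,0.087],[0,0,0,-0.04,0,-0.03,0.087],[0,0,0,-0.04,0,-0.04,0.087],[0,0,0,-0.04,0,-0.04,0.087],[0,0,0,-0.02,0,0,0.087],[0,0,0,0,0,0,0.087]]]'|sed -n '1,2p;4p'
python3 -c "
from h import *
im=cams.capture('top'); cv2.imwrite('pics/t6.png',cv2.resize(im[85:285,110:420],None,fx=2.4,fy=2.4)[:,:,::-1])
b,s,a,c=block(im,(180,60,345,262)); print(b,s,a-A,'rail frame',(b-O)@N,(b-O)@D)
im=cams.capture('scene'); cv2.imwrite('pics/s6.png',cv2.resize(im[180:340,180:420],None,fx=3.2,fy=3.2)[:,:,::-1])"
```

```text
time_s: 16.9
tcp_pos: [0.598, 0.0312, 0.0229]
wrist_force: [-23.6, 2.6, 18.0]
time_s: 17.7
tcp_pos: [0.4153, 0.0269, 0.1253]
wrist_force: [-0.1, -0.1, -0.7]
[661.22180176  33.73757553] [96.15025329589844, 146.30038452148438] -0.007659387588503819 rail frame -41.60921590904715 -0.42822379201496336
```

View pics/t6.png

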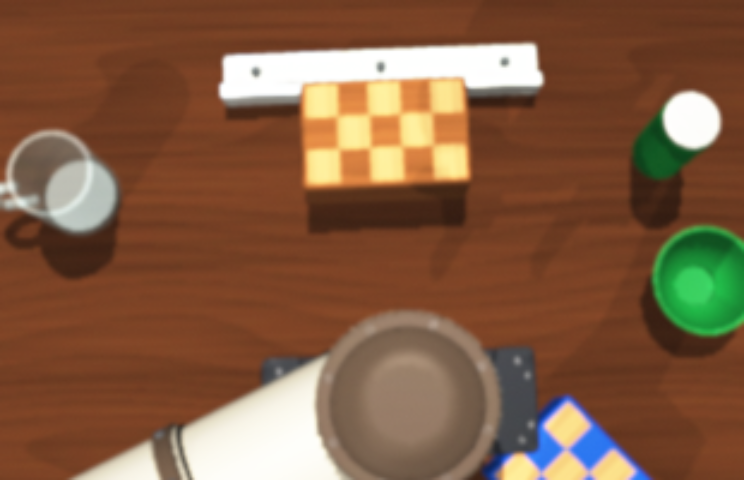

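View pics/s6.png

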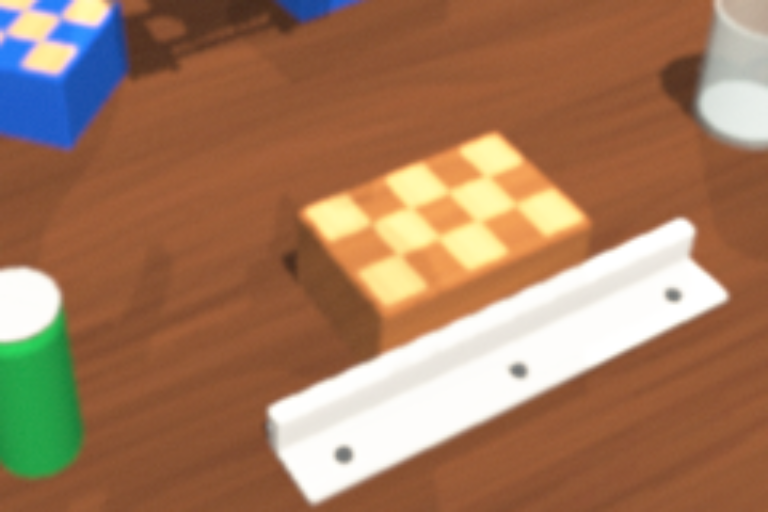

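Both views show the block flush and square: its front edge meets the rail's upright along the whole side, centred from (303,85) to (466,80) on a rail running from 221 to 541 in the crop. The push force rose to 24 N without the block moving, which confirms contact. The mug, can and bowl are untouched and the arm is clear, so I'm handing in.

```bash
python3 -c "
from station import r
print(r.finish_job())"
```

```text
the job is handed in; nothing more can be done
None
```

I handed the job in at about 18 s of the 72 s allowed. The block was squared about 70 mm clear of the rail, then pushed flush, centred to about 1 mm by the top camera, with the mug, can and bowl left in place; no verdict came back.

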